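# Restock the sandwich chute

## Task

Restock the front lane of the sandwich chute: swing its end gate shut by the red knob until the handle drops into its notch, then take the two green-banded packs from the slanted stand and lay each one upright and lengthwise in the open upper part of that lane, so that they slide down and queue nose to tail behind the gate. Set the packs down in the lane rather than dropping them, let none fall on the worktop, and leave the amber-banded pack and everything else where it stands.

Things in the scene. Friction and masses are not known exactly. Their poses are not given: they have to be found in the camera images.
- pack_1_center (a point): closed sandwich pack: brown board base, clear lid, green paper band; 100 mm long (own x axis), 48 mm wide (y; pinch it across this), 70 mm high (z, towards the lid), 0.08 to 0.17 kg. This point is its centre, 35 mm above its underside. It starts in a slot of the stand, its long axis rising 30 degrees away from the robot, so its lid faces up and towards the robot
- pack_2_center (a point): second pack with a green band, the same as pack_1, in another slot of the stand
- amber_pack_center (a point): pack of the same size and make with an amber band, in the remaining slot of the stand (which slot holds which pack changes), bystander; its centre
- stand: fixed stainless stand, 276 mm wide, its deck tipped 30 degrees towards the robot, with three slots side by side, 92 mm apart along its y axis; a pack in each rests on the deck against the 20 mm front lip. Low fins, 16 mm high, between the slots; about 44 mm free between the faces of neighbouring packs. Origin on the worktop under the stand's middle
- lane: front lane of the chute (nearer the robot, green end tag): slick steel, falling 24 degrees, so that a pack laid flat on it slides down by itself in a second. Origin on the lane floor at the middle of the low end, at the shut gate's face. x across the lane, y down it, z square to the floor. Floor from y = 0 up to y = -380 mm; 60 mm clear between side walls 20 mm high
- load_spot (a point): point on the front lane's floor in the middle of its open upper part, at lane y = -310 mm, about 186 mm above the worktop; axes as the lane's. The lane's upper end is 215 mm above the worktop, the cover's upper edge 252 mm. A wall shelf hangs over the back of the worktop, beyond x = 0.6 m and from about 0.45 m up; keep the wrist clear of it
- chute: fixed two-lane stainless gravity chute, low end to the robot's left; origin on the worktop under its middle, y level along the lanes towards the low end. A clear cover, 94 to 102 mm above the floors, spans both lanes from lane y = 0 to -240 mm: packs go in only above it, y = -240 to -380 mm. The back lane (lane x = +64 mm) holds two fixed packs with amber bands
- gate (a joint): angle of the front lane's end gate about an upright post: 0 = shut across the lane's end, down in its notch; 1.0 to 1.22 rad = open (growing anticlockwise from above). A spring presses it down on a cam: turned from open it climbs 4 mm to a crest between 0.7 and 0.4 rad (about 5 N at the knob), and from 0.35 rad it runs down 8 mm into the notch by itself
- gate_knob (a point): middle of the upright red knob of the gate's handle, 19 mm across and 42 mm high (19 mm of it above this point), about 140 mm above the worktop with the gate shut, 4 mm higher when open. It turns on a 70 mm circle about gate_pivot; shut, it stands 165 degrees anticlockwise from the chute's x axis; open, farther by the joint's angle
- gate_pivot (a point): point on the axis of the gate's upright post, at the low front corner of the chute, 135 mm above the worktop; axes as the chute's
- red_bottle_mid (a point): red sauce bottle, 57 mm across, 195 mm tall, bystander; point 65 mm above its foot
- yellow_bottle_mid (a point): yellow sauce bottle, 57 mm across, 195 mm tall, in front of the chute, bystander; point 65 mm above its foot
- tape_mid (a point): roll of tape lying flat at the right, 98 mm across, 25 mm high, bystander; its centre
- patty_pan_mid (a point): open steel pan with patties, 132 x 176 x 58 mm, behind the stand, bystander; its centre

How it is judged:
On the way, in this order (a step that is already met when the one before it is completed fails the run):
1. the gate is shut and sits in its notch (value of joint gate below 0.08 rad), for 0.2 s.
2. a pack rests at the gate (((y of pack_1_center in the frame of lane between -0.075 and 0 m and x of pack_1_center in the frame of lane between -0.014 and 0.014 m and z of pack_1_center in the frame of lane between 0.025 and 0.045 m and angle between the x axis of pack_1_center and the y axis of lane, either way round below 0.15 rad and angle between the z axis of pack_1_center and the z axis of lane, either way round below 0.12 rad) or (y of pack_2_center in the frame of lane between -0.075 and 0 m and x of pack_2_center in the frame of lane between -0.014 and 0.014 m and z of pack_2_center in the frame of lane between 0.025 and 0.045 m and angle between the x axis of pack_2_center and the y axis of lane, either way round below 0.15 rad and angle between the z axis of pack_2_center and the z axis of lane, either way round below 0.12 rad))), for 0.2 s.
At the end, for the whole second after the job is handed in: The gate sits in its notch (within 0.08 rad), and both green-banded packs lie at rest in the front lane, upright on its floor and lengthwise (within about 8 degrees), queued behind the gate: the centre of the upper one is less than 168 mm up the lane from its low end (about 153 mm when they touch) (value of joint gate below 0.08 rad and y of pack_1_center in the frame of lane between -0.168 and 0 m and x of pack_1_center in the frame of lane between -0.014 and 0.014 m and z of pack_1_center in the frame of lane between 0.025 and 0.045 m and angle between the x axis of each of pack_1_center, pack_2_center and the y axis of lane, either way round below 0.15 rad and angle between the z axis of each of pack_1_center, pack_2_center and the z axis of lane, either way round below 0.12 rad and linear speed of each of pack_1, pack_2 below 0.02 m/s and y of pack_2_center in the frame of lane between -0.168 and 0 m and x of pack_2_center in the frame of lane between -0.014 and 0.014 m and z of pack_2_center in the frame of lane between 0.025 and 0.045 m).
It fails at once if a bystander is knocked over or pushed more than 30 mm away (distance of any of amber_pack_center, red_bottle_mid, yellow_bottle_mid, tape_mid, patty_pan_mid from where it was at the start of the episode above 0.03 m).
It fails at once if a pack is let go while its underside is more than 40 mm above the lane floor ((contact force between the fingers and pack_1 below 0.05 N and z of pack_1_center in the frame of lane above 0.075 m and x of pack_1_center in the frame of lane between -0.06 and 0.06 m and y of pack_1_center in the frame of lane between -0.43 and 0 m) or (contact force between the fingers and pack_2 below 0.05 N and z of pack_2_center in the frame of lane above 0.075 m and x of pack_2_center in the frame of lane between -0.06 and 0.06 m and y of pack_2_center in the frame of lane between -0.43 and 0 m)).
It fails at once if a pack falls on the worktop (its centre well below where it stood, away from the stand) ((height (world z) of pack_1_center below 0.052 m and distance of pack_1_center from where it was at the start of the episode above 0.06 m) or (height (world z) of pack_2_center below 0.052 m and distance of pack_2_center from where it was at the start of the episode above 0.06 m)).
It also fails if it takes over 70 s, if anything falls off the work surface, if the arm or the gripper's body presses on something with over 40 N, if the wrist force passes 120 N, or if a joint passes its speed limit or range.

## Robot

A 6-joint arm with a two-finger parallel gripper is mounted at the origin on a cart in front of the work surface, level with it; the furniture and walls round the work are solid. World frame = base frame: x ahead of the robot, y to its left, z up, the work surface at z = 0. Lengths are in m, angles in rad, forces in N, time in s.
With the tool pointing down it reaches from about 0.25 to 0.725 m from the base axis. Payload 9.7 kg.
Tool frame: the origin (TCP) lies at the very end of the fingers, on their centre line; the grasp point (between the pads) lies 19 mm behind it (r.pinch_z is the z of the grasp point in the tool frame, in m); z points along the fingers, x is the direction in which the jaws open and shut, and the axes are right-handed (so a half turn about z gives the same grasp; the last joint's range is limited). The gripper opens to 85 mm and grips with 20 to 120 N. Pads are 22 mm wide; open, the fingers measure 114 mm over their backs; the gripper's body (76 mm by 85 mm) begins 54 mm behind the grasp point. The pads swing forward as they close: fully open they stand 13 mm farther back than shut.
Start: joints at [-1.298, 0.087, 0.176, 1.66, 0, 1.571], TCP at [0.148, -0.53, 0.231] pointing down, gripper open.
Joint ranges: [-3.13, 3.13], [-0.85, 1.81], [-1.15, 1.24], [-2.2, 2.28], [-1.44, 1.52], [-3.14, 3.14]. Speed limits (rad/s): [2.22, 2.22, 2.57, 3.14, 3.14, 3.14].

## Interface

Orientations are given as a 3x3 rotation matrix whose columns are the frame's x, y, z axes.
In Python, from plant import r, viewer, job gives the robot as it stands.
- The arm moves only by the tool servo_tool, never from a script. Its argument "rows" is a list of rows, each a list of 6 numbers: the shift along the tool's x, y, z in mm, then the turn, a rotation vector about the tool's x, y, z in degrees. A call has 1 to 20 rows; each row shifts and turns the commanded pose from where the row before left it, along the tool's axes as they then stand; what a row does not reach is not made up. A row lasts 1/8 s, in which the tool goes at most 62.5 mm and 10.7 degrees, less where a joint would pass 70% of its speed; a pose out of reach is approached as far as the arm can. A call with a gripper value outside its range is refused whole. "grip" is the closure, from 0 (fully open) to 1 (shut), set as the call begins (left out, the last holds). The fingers move at their own pace and stop on an object; "grip_force" is the grip in N (left out, the last holds). Time passes only in rows, so rows that do not move let the fingers close. It gives the time, the measured TCP pose, the force and the opening at its end, in the units of the state.
- r.state(): the state, without advancing time (a new reading comes with each control period).
- viewer.grab_frame(name): name is "scene" or "top"; returns a dict with "color" (420x560x3 uint8, red, green, blue), "camera_matrix" (3x3 intrinsics, pixels), "dist" ([k1, k2, p1, p2, k3] as OpenCV has them; the pictures are not rectified), "position" and "attitude" of the camera in the world. Camera axes: x right, y up, looking along -z (the intrinsics and any distortion apply to the point x, -y, -z); pixel columns grow to the right and rows downward; lengths in m; the calibration is good to about 2 mm. A picture is of the moment at which its call begins. There is no depth.
- job.close_job(): hands the job in, once; it reports no verdict.
The state is a dict: "t": time; "q": joint angles; "qd": joint speeds; "joint_torque": joint torques, N m; "eef_pos": TCP position; "orientation": TCP orientation; "force": force on the tool from outside, world axes, zero at the start; "moment": the same for the moment, N m; "finger_gap": finger opening in m.
Only numpy, scipy, OpenCV 4.12 (cv2) and the standard library are available. Lean on these libraries where they do the work, as an engineer would, in place of code of your own. Each camera call takes 0.05 s, during which the arm holds its last target. There are 200 camera calls.

## Working session

There is one attempt and no reset: what is moved stays moved. The work goes in short steps, Python scripts to look and compute and a tool call to move; the robot and the scene stay as the last step left them, time stands still between calls to the robot, and variables do not carry over. Pictures are saved under pics/ and viewed, about 8 in all and at most 12, crops included, and the job is handed in when it is done.

Besides the shell and the picture viewer there is one more tool, called after "Emit:" by a JSON object that holds its "api" and its "payload", one argument or row to a line. servo_tool: Moves the arm, as the interface text tells. Its arguments: {"type":"object","properties":{"rows":{"type":"array"},"grip":{"type":"number"},"grip_force":{"type":"number"}},"required":["rows"]}

```bash
mkdir -p pics; ls; python3 - <<'E'
from plant import r, viewer, job
import cv2,numpy as np
for n in("scene","top"):
    f=viewer.grab_frame(n); cv2.imwrite(f"pics/{n}0.png",f["color"][:,:,::-1])
    print(n,f["camera_matrix"],f["dist"],f["position"],f["attitude"])
s=r.state();print(s,r.pinch_z)
E
```

```text
pics
scene [[469.54501122   0.         284.92701389]
 [  0.         469.54501122 207.3565092 ]
 [  0.           0.           1.        ]] [-0.01614114  0.          0.          0.          0.        ] [-0.75148586 -0.73997387  1.04015138] [[ 0.45815027  0.47209198 -0.75314507]
 [-0.88887091  0.24083536 -0.38975228]
 [-0.00261496  0.84801385  0.52996761]]
top [[392.74972494   0.         276.47897633]
 [  0.         392.74972494 209.49653503]
 [  0.           0.           1.        ]] [-0.00852522  0.          0.          0.          0.        ] [ 0.41318732 -0.06929498  1.22253015] [[ 0.023132    0.99034971 -0.13664688]
 [-0.9995354   0.02019692 -0.02282703]
 [-0.0198469   0.13711143  0.99035678]]
{'t': 0.1, 'q': array([-1.29798948e+00,  8.73959377e-02,  1.75217811e-01,  1.65980759e+00,
       -2.17110559e-05,  1.57079045e+00]), 'qd': array([-7.00200946e-04, -1.10920852e-03,  3.03698794e-03,  4.01635120e-04,
        8.64787811e-04,  5.46910947e-05]), 'joint_torque': array([ 2.13999660e-04, -5.21561265e+01,  4.65653265e+01,  1.61575660e-02,
       -4.72545651e-06, -7.21549412e-06]), 'eef_pos': array([ 0.14812755, -0.52946152,  0.23066127]), 'orientation': array([[ 2.69441003e-01, -9.63016837e-01, -3.41372617e-04],
       [-9.63016163e-01, -2.69441219e-01,  1.13955666e-03],
       [-1.18939211e-03,  2.17040564e-05, -9.99999292e-01]]), 'force': array([ 0.22376302, -0.20563716,  0.69863344]), 'moment': array([-0.02511187,  0.00347429, -0.0002569 ]), 'finger_gap': 0.0852295086749785} -0.0187
```

View pics/scene0.png

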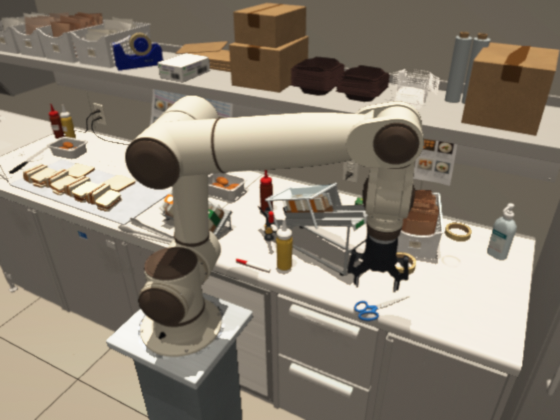

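View pics/top0.png

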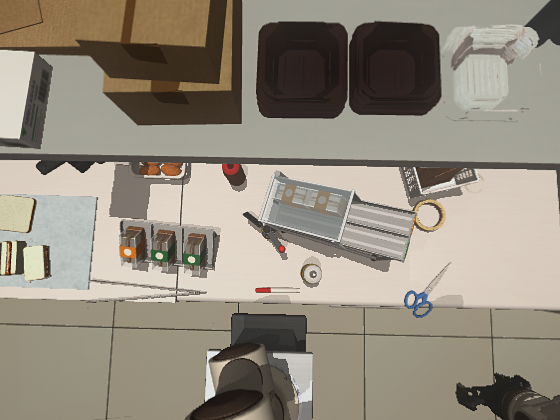

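The scene view shows the arm at right, the yellow bottle around (285,248) and the chute behind it. In the top view the packs are at (132,248) amber, and (164,250) and (192,252) green. The red knob is at (282,248), and the open chute top is at about (380,230). Next I'll enlarge the view for corners.

```bash
python3 - <<'E'
import cv2,numpy as np
im=cv2.imread("pics/top0.png")
a=cv2.resize(im[160:275,235:435],None,fx=4,fy=4,interpolation=cv2.INTER_CUBIC)
cv2.imwrite("pics/c1.png",a)
b=cv2.resize(im[205:285,105:225],None,fx=6,fy=6,interpolation=cv2.INTER_CUBIC)
cv2.imwrite("pics/c2.png",b)
E
```

```text
(no output)
```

View pics/c1.png

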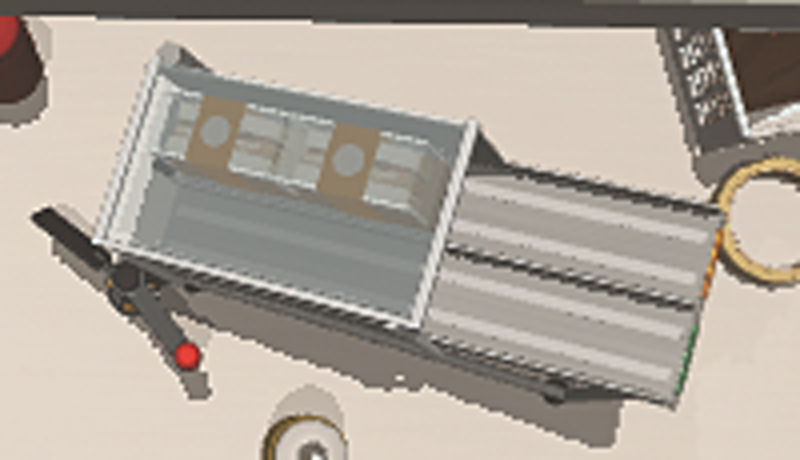

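View pics/c2.png

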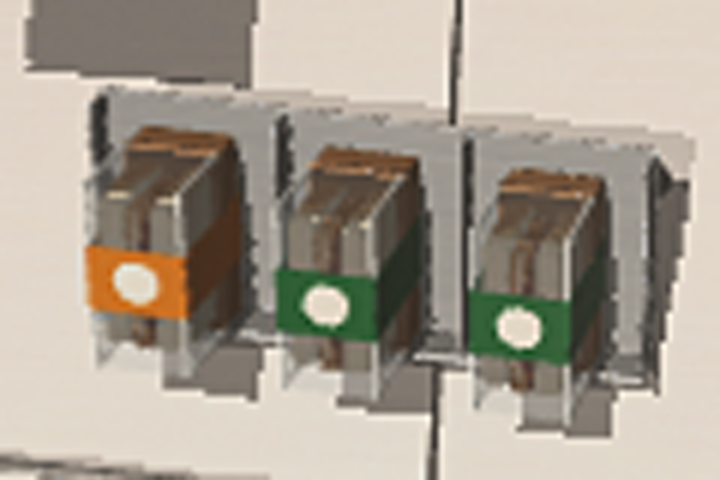

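The crop shows the gate pivot at top-image (266,229) and the knob at (282,249). The cover and upper-end corners are clear too. The lid dots are amber (127.5,252), green (159,256) and green (191.5,259.5).

```bash
cat > h.py <<'E'
import numpy as np, cv2
from scipy.spatial.transform import Rotation as R
from scipy.optimize import least_squares
def ray(f,px):
    u=cv2.undistortPoints(np.array([[px]],float),f["camera_matrix"],np.array(f["dist"]))[0,0]
    d=np.array(f["attitude"])@np.array([u[0],-u[1],-1]); return np.array(f["position"]),d/np.linalg.norm(d)
def onz(f,px,z):
    o,d=ray(f,px); return o+d*(z-o[2])/d[2]
def proj(f,P):
    A=np.array(f["attitude"]);c=(np.atleast_2d(P)-f["position"])@A*[1,-1,-1]
    return cv2.projectPoints(c.reshape(-1,1,3),np.zeros(3),np.zeros(3),f["camera_matrix"],np.array(f["dist"]))[0][:,0]
def tri(rays):
    A=sum(np.eye(3)-np.outer(d,d) for o,d in rays);b=sum((np.eye(3)-np.outer(d,d))@o for o,d in rays)
    return np.linalg.solve(A,b)
def delta(s,p,Rt):
    """shift in tool axes now (mm), rotvec in tool axes (deg)"""
    Ro=np.array(s["orientation"]);return np.round(Ro.T@(np.array(p)-s["eef_pos"])*1000,1),np.round(np.degrees(R.from_matrix(Ro.T@Rt).as_rotvec()),1)
def down(a): # tool pointing down, x axis at angle a deg
    a=np.radians(a);x=np.array([np.cos(a),np.sin(a),0]);z=np.array([0,0,-1.]);return np.c_[x,np.cross(z,x),z]
def lane(p): # x,y of lane origin, yaw
    Rz=R.from_euler('z',p[2]).as_matrix();Rl=Rz@R.from_euler('x',-np.radians(24)).as_matrix()
    return np.array([p[0],p[1],.0604]),Rl
E
python3 - <<'E'
from h import *; from plant import viewer,r
f=viewer.grab_frame("top")
L=lambda x,y,z:np.array([x,y,z])
obs=[((725,208),(1,-.38,.02)),((678,404),(-1,-.38,.02)),((470,124),(1,-.24,.102)),((418,326),(-1,-.24,.102)),((158,58),(1,0,.102)),((100,240),(-1,0,.102))]
px=np.array([[u/4+235,v/4+160] for (u,v),_ in obs])
def P(p):
    o,Rl=lane(p);return np.array([o+Rl@L(.032+q[0]*p[3],q[1],q[2]) for _,q in obs])
s=least_squares(lambda p:(proj(f,P(p))-px).ravel(),[.45,.1,-.22,.065])
p=s.x;print("lane",p,np.degrees(p[2]),"res px",s.fun.round(1))
o,Rl=lane(p);print("load",o+Rl@L(0,-.31,0))
pv=onz(f,(266.25,228.75),.15);kn=onz(f,(281.75,248.75),.16)
d=kn-pv;print("pivot",pv,"knob",kn,np.hypot(*d[:2]),"ang",np.degrees(np.arctan2(d[1],d[0]))%360)
print("pivot in chute",R.from_euler('z',-p[2]).apply(pv-o))
print("bottle",onz(f,(311,273),.19))
D=[(127.5,252.3),(159.2,255.8),(191.5,259.5)]
for z in(.10,.12,.14):
    q=[onz(f,a,z) for a in D];print(z,np.round(q,3).tolist(),np.linalg.norm(q[2]-q[0])/2)
E
```

```text
lane [ 0.55218129 -0.04607923 -0.27925857  0.0652581 ] -16.000337421096848 res px [-0.4 -0.7 -1.9  0.1  3.   0.5  1.6 -0.1 -1.4  0.6 -1.1 -0.4]
load [ 0.47411944 -0.31830721  0.18648836]
pivot [ 0.50735102 -0.01777581  0.15      ] knob [ 0.45335565 -0.06147405  0.16      ] 0.06946248633110363 ang 218.98310933859878
pivot in chute [-0.05089519  0.0148498   0.0896    ]
bottle [ 0.39130586 -0.13884426  0.19      ]
0.1 [[0.435, 0.381, 0.1], [0.428, 0.289, 0.1], [0.419, 0.195, 0.1]] 0.09315879803313784
0.12 [[0.435, 0.373, 0.12], [0.427, 0.282, 0.12], [0.419, 0.191, 0.12]] 0.09149899766011144
0.14 [[0.435, 0.365, 0.14], [0.427, 0.276, 0.14], [0.419, 0.186, 0.14]] 0.08983919728708505
```

Emit:
{"api": "servo_tool", "payload": {
  "rows": [
    [0,0,-5,0,0,-10.5],
    [0,0,-5,0,0,-10.5],
    [0,0,-5,0,0,-10.5],
    [0,0,-5,0,0,-10.5],
    [0,0,-5,0,0,-10.5],
    [0,0,-5,0,0,-10.5],
    [0,0,-5,0,0,-10.5],
    [0,0,-5,0,0,-10.5],
    [0,0,0,0,0,-10.5],
    [0,0,0,0,0,-10.5],
    [0,0,0,0,0,-10.5],
    [0,0,0,0,0,-10.5],
    [0,0,0,0,0,-10.5],
    [0,0,0,0,0,-10.5],
    [0,0,0,0,0,-10.5],
    [0,0,0,0,0,-10.5],
    [0,0,0,0,0,-10.5],
    [0,0,0,0,0,-10.5],
    [0,0,0,0,0,-10.5],
    [0,0,0,0,0,-3.5]
  ],
  "grip": 0.4
}}

```text
t: 2.65
eef_pos: [0.1482, -0.5296, 0.271]
orientation: [[-0.627, 0.779, -0.0], [0.779, 0.627, 0.001], [0.001, 0.0, -1.0]]
force: [0.4, -0.3, 0.6]
finger_gap: 0.0514
```

```bash
python3 - <<'E'
from h import *; from plant import r
s=r.state();print(s["t"],s["eef_pos"],s["q"].round(2),s["finger_gap"])
print(delta(s,[.453,-.061,.25],down(129)))
E
```

```text
2.65 [ 0.14815692 -0.52958748  0.27097811] [-1.3   0.11  0.28  1.74  0.   -1.98] 0.051416112297618013
(array([173.7, 531.3,  21.2]), array([ 0. , -0. , -0.2]))
```

Emit:
{"api": "servo_tool", "payload": {
  "rows": [
    [17.4,53.1,0,0,0,0],
    [17.4,53.1,0,0,0,0],
    [17.4,53.1,0,0,0,0],
    [17.4,53.1,0,0,0,0],
    [17.4,53.1,0,0,0,0],
    [17.4,53.1,0,0,0,0],
    [17.4,53.1,0,0,0,0],
    [17.4,53.1,0,0,0,0],
    [17.4,53.1,0,0,0,0],
    [17.4,53.1,0,0,0,0],
    [0,0,20,0,0,0],
    [0,0,20,0,0,0],
    [0,0,0,0,0,0],
    [0,0,0,0,0,0]
  ]
}}

```text
t: 4.4
eef_pos: [0.4544, -0.0624, 0.232]
orientation: [[-0.624, 0.781, 0.001], [0.781, 0.624, -0.0], [-0.0, 0.0, -1.0]]
force: [1.7, -0.1, 0.0]
finger_gap: 0.0511
```

```bash
python3 - <<'E'
from h import *; from plant import r,viewer
s=r.state();print(s["t"],s["eef_pos"],s["q"].round(2))
a=viewer.grab_frame("scene")["color"][150:290,120:400,::-1];b=viewer.grab_frame("top")["color"][170:290,240:440,::-1]
a=cv2.resize(a,(760,380),interpolation=2);b=cv2.resize(b,(366,220),interpolation=2)
c=np.zeros((600,760,3),np.uint8);c[:380]=a;c[380:,:366]=b;cv2.imwrite("pics/k1.png",c)
E
```

```text
4.4 [ 0.45439366 -0.06238692  0.23203406] [-0.14 -0.13 -0.04  1.66  0.   -0.81]
```

View pics/k1.png

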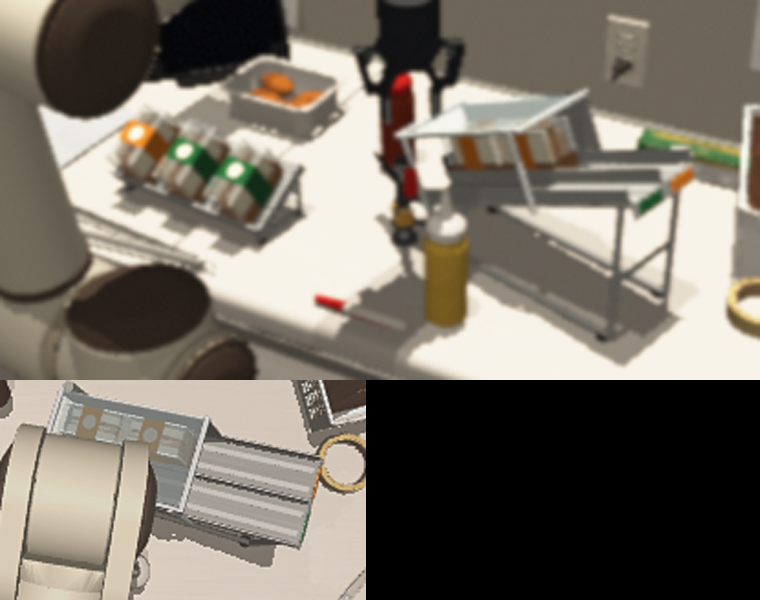

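The scene view now shows everything clearly: lid dots at about (171.6,199), (188.5,206) and (206,213), the knob at (270.7,217.4), and the tags at green (359.5,223.7) and orange (370.5,216.3). Next step is triangulating with colour centroids.

```bash
python3 - <<'E'
from h import *; from plant import r,viewer
f=viewer.grab_frame("scene"); g=viewer.grab_frame("top"); t0=cv2.imread("pics/top0.png")
s0=f["color"][:,:,::-1].copy()
def cen(im,x0,y0,w,test):
    c=im[y0-w:y0+w+1,x0-w:x0+w+1].astype(int);b,gg,rr=c[...,0],c[...,1],c[...,2]
    m=test(rr,gg,b);y,x=np.nonzero(m);return (x.mean()+x0-w,y.mean()+y0-w,len(x))
red=lambda r,g,b:(r>110)&(g<60)&(b<60)
grn=lambda r,g,b:(g>r+25)&(g>b+12)
org=lambda r,g,b:(r>150)&(g<.75*r)&(b<.35*r)
wht=lambda r,g,b:(r>195)&(g>185)&(b>165)
T={}
for n,ps,pt,test,w in [("knob",(271,217),(282,249),red,6),("gtag",(360,224),(408,249),grn,8),("otag",(370,216),(412,225),org,8),("dotA",(172,199),(127,252),wht,3),("dotM",(188,206),(159,256),wht,3),("dotR",(206,213),(192,259),wht,3)]:
    a=cen(s0,*ps,w,test);b=cen(t0,*pt,w,test)
    rs=[ray(f,a[:2]),ray(g,b[:2])];P=tri(rs);T[n]=P
    print(n,np.round(a,1),np.round(b,1),P.round(4),"miss mm",[round(1000*np.linalg.norm(np.cross(P-o,d)),1) for o,d in rs])
d=T["otag"]-T["gtag"];print("tag dist",np.linalg.norm(d),"lane x angle",np.degrees(np.arctan2(d[1],d[0])))
d=T["dotR"]-T["dotA"];print("dots",np.linalg.norm(d),np.degrees(np.arctan2(d[1],d[0])))
E
```

```text
knob [271.6 214.6   9. ] [281.4 248.4  20. ] [ 0.4552 -0.0614  0.1459] miss mm [np.float64(1.0), np.float64(1.0)]
gtag [359.3 223.6  30. ] [406.  249.2  13. ] [ 0.4576 -0.3807  0.204 ] miss mm [np.float64(0.2), np.float64(0.2)]
otag [370.8 215.9  26. ] [412.8 224.2   5. ] [ 0.522  -0.3991  0.2019] miss mm [np.float64(1.4), np.float64(1.4)]
dotA [170.3 198.5  14. ] [127.1 251.6  35. ] [0.4382 0.3809 0.1007] miss mm [np.float64(1.4), np.float64(1.4)]
dotM [187.4 205.2  22. ] [158.9 255.5  33. ] [0.4287 0.2893 0.1006] miss mm [np.float64(0.2), np.float64(0.2)]
dotR [206.  212.2  20. ] [191.5 259.3  32. ] [0.4195 0.1957 0.101 ] miss mm [np.float64(0.4), np.float64(0.4)]
tag dist 0.0670233545050964 lane x angle -15.942456544228062
dots 0.18611448236818937 -95.74571843099392
```

Emit:
{"api": "servo_tool", "payload": {
  "rows": [
    [0,0,30,0,0,0],
    [0,0,30,0,0,0],
    [0,0,25,0,0,0],
    [0,0,10,0,0,0],
    [0,0,0,0,0,0],
    [0,0,0,0,0,0]
  ]
}}

```text
t: 5.35
eef_pos: [0.4546, -0.0622, 0.1373]
orientation: [[-0.624, 0.781, 0.001], [0.781, 0.624, -0.0], [-0.001, 0.001, -1.0]]
force: [-1.5, 0.5, -0.8]
finger_gap: 0.0516
```

Emit:
{"api": "servo_tool", "payload": {
  "rows": [
    [8.5,0.5,0,0,0,7],
    [8.5,0.5,0,0,0,7],
    [8.5,0.5,0,0,0,7],
    [8.5,0.5,0,0,0,7],
    [8.5,0.5,0,0,0,7],
    [8.5,0.5,0,0,0,7],
    [8.5,0.5,0,0,0,7],
    [8.5,0.5,0,0,0,7],
    [8.5,0.5,0,0,0,7],
    [8.5,0.5,0,0,0,7],
    [8.5,0.5,0,0,0,7],
    [0,0,0,0,0,0],
    [0,0,0,0,0,0],
    [0,0,0,0,0,0]
  ]
}}

```text
t: 7.1
eef_pos: [0.454, 0.0244, 0.1365]
orientation: [[0.62, 0.785, 0.0], [0.785, -0.62, -0.0], [0.0, 0.0, -1.0]]
force: [0.1, -0.0, -0.2]
finger_gap: 0.0511
```

Emit:
{"api": "servo_tool", "payload": {
  "rows": [
    [0,0,-30,0,0,0],
    [0,0,-40,0,0,0],
    [0,0,-40,0,0,0],
    [0,0,-40,0,0,0],
    [0,0,-30,0,0,0],
    [0,0,0,0,0,0]
  ],
  "grip": 0.1
}}

```text
t: 7.85
eef_pos: [0.4545, 0.0245, 0.3185]
orientation: [[0.62, 0.784, 0.004], [0.784, -0.62, 0.0], [0.002, 0.003, -1.0]]
force: [-0.3, -0.9, 0.2]
finger_gap: 0.0771
```

```bash
python3 - <<'E'
from h import *; from plant import r,viewer
s=r.state();print(s["t"],s["eef_pos"],s["q"].round(2),s["orientation"].round(3))
f=viewer.grab_frame("scene");c=f["color"].astype(int)
m=((c[...,0]>110)&(c[...,1]<60)&(c[...,2]<60)).astype(np.uint8);m[:190]=0;m[250:]=0;m[:,:220]=0;m[:,310:]=0
n,_,st,ce=cv2.connectedComponentsWithStats(m)
for i in range(1,n):
  if st[i,4]>4:
    k=onz(f,ce[i],.14);d=k-[.5096,-.0173,.14];print(ce[i],st[i,4],k,np.hypot(*d[:2]),np.degrees(np.arctan2(d[1],d[0])))
a=cv2.resize(f["color"][140:280,200:400,::-1],(760,532),interpolation=2);cv2.imwrite("pics/k2.png",a)
E
```

```text
7.85 [0.45452497 0.02446548 0.31845353] [ 0.05 -0.09  0.17  1.83 -0.    0.72] [[ 0.62   0.784  0.004]
 [ 0.784 -0.62   0.   ]
 [ 0.002  0.003 -1.   ]]
[250.27272727 212.81818182] 11 [0.43923748 0.01492166 0.14      ] 0.07738940486883403 155.39516433048047
```

View pics/k2.png

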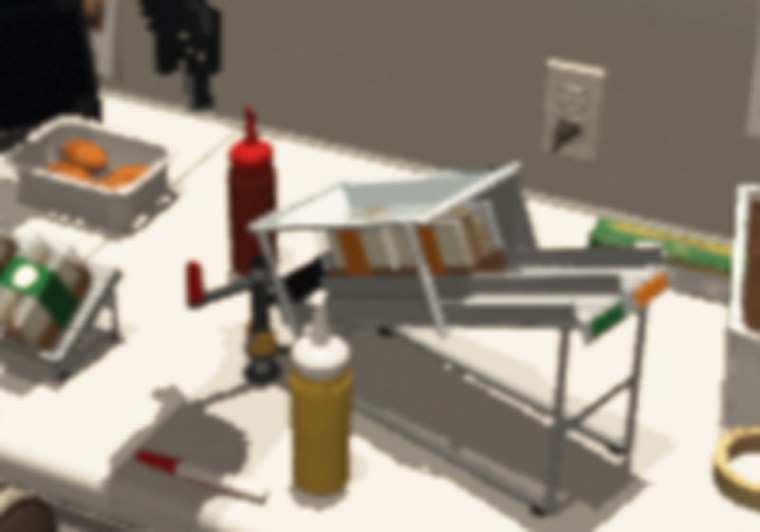

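```bash
cat >> h.py <<'E'
SY=np.radians(-5.75)
PC={"M":np.array([.446,.2875,.0703]),"R":np.array([.4369,.194,.0707])}
def stand_R():
    sx=np.array([np.cos(SY),np.sin(SY),0]);x=np.array([-np.sin(SY),np.cos(SY),0])
    pz=-.5*sx+np.array([0,0,.8660254]);return np.c_[x,np.cross(-pz,x),-pz],pz
LO,LR=lane([.5522,-.0461,np.radians(-16)])
def lane_R(): # tool x along lane +x
    return np.c_[LR[:,0],-LR[:,1],-LR[:,2]]
E
python3 - <<'E'
from h import *; from plant import r
s=r.state();Rt,pz=stand_R()
print(pz,delta(s,PC["R"]-.01*pz+.12*pz,Rt),PC["R"]+.11*pz)
E
```

```text
[-0.49748426  0.05009403  0.8660254 ] (array([  92.4, -165.3,  150.8]), array([-29.1,   8.5, -31.8])) [0.38217673 0.19951034 0.16596279]
```

Emit:
{"api": "servo_tool", "payload": {
  "rows": [
    [30.8,-55.1,0,0,0,0],
    [30.8,-55.1,0,0,0,0],
    [30.8,-55.1,35,0,0,0],
    [0,0,35,-5.82,1.7,-6.36],
    [0,0,0,-5.82,1.7,-6.36],
    [0,0,0,-5.82,1.7,-6.36],
    [0,0,0,-5.82,1.7,-6.36],
    [0,0,0,-5.82,1.7,-6.36],
    [0,0,0,0,0,0],
    [0,0,0,0,0,0]
  ]
}}

```text
t: 9.15
eef_pos: [0.3853, 0.1906, 0.2506]
orientation: [[0.103, 0.863, 0.495], [0.995, -0.09, -0.051], [0.001, 0.497, -0.868]]
force: [-0.1, 0.0, 0.3]
finger_gap: 0.0772
```

```bash
python3 - <<'E'
from h import *; from plant import r,viewer
s=r.state();Rt,pz=stand_R();print(s["t"],s["eef_pos"],s["q"].round(2),s["finger_gap"])
print(delta(s,PC["R"]+.11*pz,Rt),delta(s,PC["R"]-.01*pz,Rt))
f=viewer.grab_frame("top");c=f["color"].astype(int)
m=((c[...,0]>110)&(c[...,1]<60)&(c[...,2]<60)).astype(np.uint8);m[:200]=0;m[285:]=0;m[:,:240]=0;m[:,310:]=0
n,_,st,ce=cv2.connectedComponentsWithStats(m)
for i in range(1,n):
  if st[i,4]>3:
    k=onz(f,ce[i],.155);d=k-[.508,-.0177,.15];print(ce[i],st[i,4],k,np.hypot(*d[:2]),np.degrees(np.arctan2(d[1],d[0])))
a=cv2.resize(f["color"][160:290,110:310,::-1],(800,520),interpolation=2);cv2.imwrite("pics/k3.png",a)
E
```

```text
9.15 [0.38533216 0.19063425 0.25056784] [ 0.7  -0.6  -0.43  1.37 -0.36  0.73] 0.07718469301213374
(array([  8.4, -45.6,  71.4]), array([-0.2,  0.1, -0.2])) (array([  8.6, -45.2, 191.4]), array([-0.2,  0.1, -0.2]))
[252.15789474 249.84210526] 19 [0.44880009 0.01866008 0.155     ] 0.06947434446390471 148.44210985311418
```

View pics/k3.png

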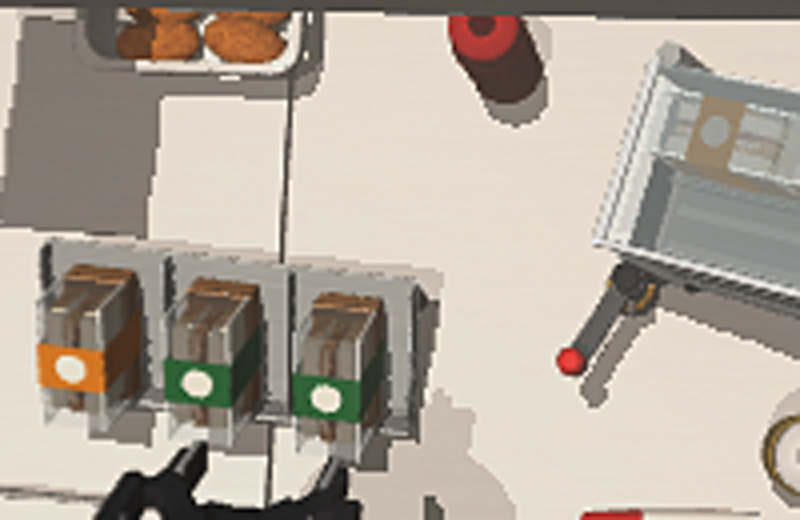

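The top view shows the knob at 148.4°, so the gate is shut (149° expected). The fingers are lined up toward the right-hand green pack.

Emit:
{"api": "servo_tool", "payload": {
  "rows": [
    [4.3,-22.5,20,0,0,0],
    [4.3,-22.5,20,0,0,0],
    [0,0,32,0,0,0],
    [0,0,30,0,0,0],
    [0,0,30,0,0,0],
    [0,0,30,0,0,0],
    [0,0,20,0,0,0],
    [0,0,9,0,0,0],
    [0,0,0,0,0,0],
    [0,0,0,0,0,0]
  ]
}}

```text
t: 10.45
eef_pos: [0.4425, 0.1938, 0.0638]
orientation: [[0.102, 0.862, 0.497], [0.995, -0.088, -0.05], [0.001, 0.499, -0.867]]
force: [-0.8, -0.5, -0.2]
finger_gap: 0.077
```

```bash
python3 - <<'E'
from h import *; from plant import r,viewer
s=r.state();Rt,pz=stand_R();print(s["t"],s["eef_pos"],s["force"].round(1))
print(delta(s,PC["R"]-.01*pz,Rt))
f=viewer.grab_frame("scene")
a=cv2.resize(f["color"][170:260,130:250,::-1],(720,540),interpolation=2);cv2.imwrite("pics/k4.png",a)
E
```

```text
10.45 [0.4424996  0.19377239 0.06380743] [-0.8 -0.5 -0.2]
(array([-0.3, -1.4,  1.2]), array([-0.1,  0. , -0.1]))
```

View pics/k4.png

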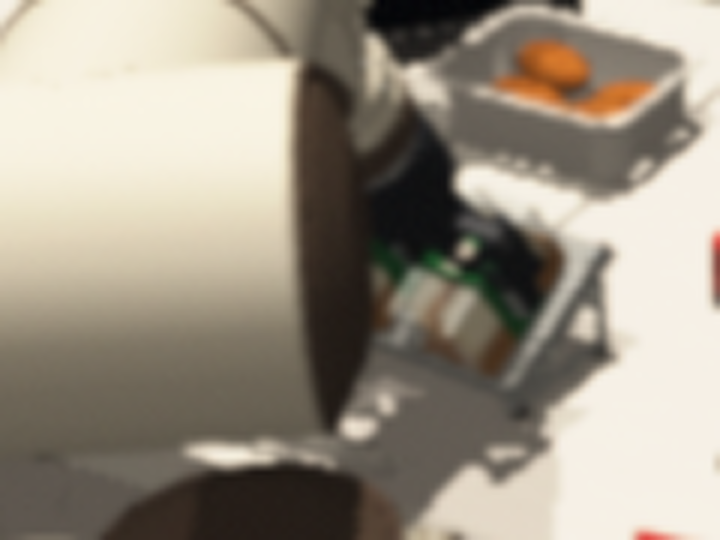

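The fingers straddle the right green pack with no contact force, so I'm closing and lifting.

Emit:
{"api": "servo_tool", "payload": {
  "rows": [
    [0,0,0,0,0,0],
    [0,0,0,0,0,0],
    [0,0,0,0,0,0],
    [0,0,0,0,0,0],
    [0,0,0,0,0,0],
    [0,0,0,0,0,0]
  ],
  "grip": 1,
  "grip_force": 35
}}

```text
t: 11.25
eef_pos: [0.4423, 0.1938, 0.0636]
orientation: [[0.101, 0.862, 0.497], [0.995, -0.088, -0.05], [0.001, 0.499, -0.867]]
force: [-5.2, -0.9, 6.1]
finger_gap: 0.0479
```

Emit:
{"api": "servo_tool", "payload": {
  "rows": [
    [0,0,-10,0,0,0],
    [0,0,-20,0,0,0],
    [0,-10,-30,0,0,0],
    [0,20,-40,0,0,0],
    [0,20,-40,0,0,0],
    [0,20,-40,0,0,0],
    [0,20,-40,0,0,0],
    [0,20,-40,0,0,0],
    [0,0,0,0,0,0]
  ]
}}

```text
t: 12.38
eef_pos: [0.391, 0.1991, 0.3369]
orientation: [[0.101, 0.861, 0.499], [0.995, -0.089, -0.048], [0.004, 0.502, -0.865]]
force: [0.3, 0.5, -1.3]
finger_gap: 0.0479
```

```bash
python3 - <<'E'
from h import *; from plant import r
s=r.state();print(s["t"],s["eef_pos"],s["q"].round(2),s["orientation"].round(2).tolist(),s["force"])
for y,h in((-.315,.15),(-.315,.06),(-.315,.025)):print(LO+LR@[0,y,h],delta(s,LO+LR@[0,y,h],lane_R()))
E
```

```text
12.375 [0.39096551 0.19914366 0.33692176] [ 0.71 -0.52 -0.21  1.5  -0.37  0.74] [[0.1, 0.86, 0.5], [0.99, -0.09, -0.05], [0.0, 0.5, -0.87]] [ 0.28686516  0.54892604 -1.31884797]
[ 0.48969749 -0.26407217  0.32555386] (array([-450.9,  120.6,   81.2]), array([  4.3, -45.7,  89.2]))
[ 0.47960742 -0.2992604   0.24333477] (array([-487.2,   73.8,  149. ]), array([  4.3, -45.7,  89.2]))
[ 0.47568351 -0.31294471  0.21136068] (array([-501.3,   55.6,  175.4]), array([  4.3, -45.7,  89.2]))
```

Emit:
{"api": "servo_tool", "payload": {
  "rows": [
    [0,0,-10,0.43,-4.57,8.92],
    [0,0,-10,0.43,-4.57,8.92],
    [0,0,0,0.43,-4.57,8.92],
    [0,0,0,0.43,-4.57,8.92],
    [0,0,0,0.43,-4.57,8.92],
    [0,0,0,0.43,-4.57,8.92],
    [0,0,0,0.43,-4.57,8.92],
    [0,0,0,0.43,-4.57,8.92],
    [0,0,0,0.43,-4.57,8.92],
    [0,0,0,0.43,-4.57,8.92],
    [0,0,0,0,0,0],
    [0,0,0,0,0,0]
  ]
}}

```text
t: 13.88
eef_pos: [0.381, 0.2004, 0.3504]
orientation: [[0.962, -0.247, -0.114], [-0.272, -0.878, -0.394], [-0.003, 0.411, -0.912]]
force: [0.7, 0.1, -1.4]
finger_gap: 0.0475
```

```bash
python3 - <<'E'
from h import *; from plant import r
s=r.state();print(s["t"],s["eef_pos"],s["q"].round(2),s["finger_gap"])
for p in([.475,-.29,.34],LO+LR@[0,-.315,.06]):print(p,delta(s,p,lane_R()))
E
```

```text
13.875 [0.38097995 0.20043943 0.35038348] [ 0.65  0.18  0.45  2.19 -0.25  2.54] 0.047480357359519276
[0.475, -0.29, 0.34] (array([224.1, 403. , 192.1]), array([0.2, 0.1, 0.2]))
[ 0.47960742 -0.2992604   0.24333477] (array([231.3, 370.3, 283.3]), array([0.2, 0.1, 0.2]))
```

Emit:
{"api": "servo_tool", "payload": {
  "rows": [
    [22.4,40.3,19.2,0,0,0],
    [22.4,40.3,19.2,0,0,0],
    [22.4,40.3,19.2,0,0,0],
    [22.4,40.3,19.2,0,0,0],
    [22.4,40.3,19.2,0,0,0],
    [22.4,40.3,19.2,0,0,0],
    [22.4,40.3,19.2,0,0,0],
    [22.4,40.3,19.2,0,0,0],
    [22.4,40.3,19.2,0,0,0],
    [22.4,40.3,19.2,0,0,0],
    [0,0,0,0,0,0],
    [0,0,0,0,0,0],
    [0,0,0,0,0,0]
  ]
}}

```text
t: 15.5
eef_pos: [0.4734, -0.289, 0.3406]
orientation: [[0.962, -0.249, -0.114], [-0.274, -0.877, -0.394], [-0.002, 0.41, -0.912]]
force: [0.2, 0.2, -0.5]
finger_gap: 0.0476
```

```bash
python3 - <<'E'
from h import *; from plant import r
s=r.state();print(s["t"],s["eef_pos"],s["q"].round(2),s["finger_gap"],s["force"].round(1))
for p in(LO+LR@[0,-.315,.06],LO+LR@[0,-.315,.025]):print(p,delta(s,p,lane_R()))
E
```

```text
15.5 [ 0.47337385 -0.28903582  0.34064051] [-0.34  0.09  0.35  1.8  -0.42  1.51] 0.04756864589827225 [ 0.2  0.2 -0.5]
[ 0.47960742 -0.2992604   0.24333477] (array([  9. , -32.5,  92.1]), array([0.2, 0.1, 0.2]))
[ 0.47568351 -0.31294471  0.21136068] (array([  9. , -32.6, 127.1]), array([0.2, 0.1, 0.2]))
```

Emit:
{"api": "servo_tool", "payload": {
  "rows": [
    [3,-11,0,0,0,0],
    [3,-11,20,0,0,0],
    [3,-10.5,30,0,0,0],
    [0,0,30,0,0,0],
    [0,0,20,0,0,0],
    [0,0,0,0,0,0],
    [0,0,0,0,0,0]
  ]
}}

```text
t: 16.38
eef_pos: [0.4791, -0.3029, 0.2365]
orientation: [[0.961, -0.25, -0.114], [-0.275, -0.877, -0.394], [-0.002, 0.41, -0.912]]
force: [0.6, 0.2, 0.4]
finger_gap: 0.0475
```

```bash
python3 - <<'E'
from h import *; from plant import r,viewer
s=r.state();print(s["t"],s["eef_pos"],s["finger_gap"],s["force"].round(1))
print(delta(s,LO+LR@[0,-.315,.025],lane_R()))
f=viewer.grab_frame("scene");g=viewer.grab_frame("top")
a=cv2.resize(f["color"][160:250,280:400,::-1],(720,540),interpolation=2)
b=cv2.resize(g["color"][190:280,330:430,::-1],(400,360),interpolation=2)
cv2.imwrite("pics/k5.png",np.hstack([a[:,:400],np.vstack([b,np.zeros((180,400,3),np.uint8)])]) if 0 else cv2.hconcat([cv2.resize(a,(480,360)),b[:, :320]]))
E
```

```text
16.375 [ 0.47909906 -0.30288093  0.23650238] 0.04745911782914464 [0.6 0.2 0.4]
(array([-0.5, -0.6, 27.3]), array([0.2, 0.1, 0.1]))
```

View pics/k5.png

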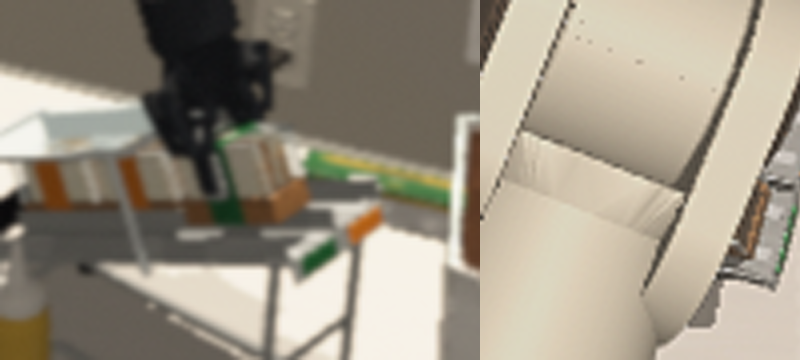

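The pack hangs parallel to the floor over the front lane. A quick numeric check: the base corners of its upper end are at scene (345.5,215.5) and (356.5,211.3).

```bash
python3 - <<'E'
from h import *; from plant import viewer
f=viewer.grab_frame("scene")
for z in (.022,.027,.032):print(proj(f,[LO+LR@[x,-.365,z] for x in(-.024,.024)]).round(1).tolist())
print(proj(f,[LO+LR@[x,-.38,0.0] for x in(-.03,.03)]).round(1).tolist())
E
```

```text
[[349.2, 217.5], [358.2, 211.5]]
[[348.8, 216.1], [357.8, 210.1]]
[[348.4, 214.6], [357.4, 208.7]]
[[353.6, 224.7], [364.7, 217.1]]
```

Emit:
{"api": "servo_tool", "payload": {
  "rows": [
    [0,0,8,0,0,0],
    [0,0,6,0,0,0],
    [0,0,4,0,0,0],
    [0,0,2,0,0,0],
    [0,0,0,0,0,0],
    [0,0,0,0,0,0]
  ]
}}

```text
t: 17.27
eef_pos: [0.4764, -0.3114, 0.2175]
orientation: [[0.961, -0.251, -0.115], [-0.276, -0.877, -0.394], [-0.002, 0.41, -0.912]]
force: [-0.4, 0.1, -1.5]
finger_gap: 0.0476
```

Emit:
{"api": "servo_tool", "payload": {
  "rows": [
    [0,0,2,0,0,0],
    [0,0,2,0,0,0],
    [0,0,0,0,0,0]
  ]
}}

```text
t: 17.65
eef_pos: [0.4758, -0.313, 0.2135]
orientation: [[0.961, -0.25, -0.116], [-0.276, -0.877, -0.393], [-0.003, 0.41, -0.912]]
force: [0.2, -1.1, -1.2]
finger_gap: 0.0476
```

Emit:
{"api": "servo_tool", "payload": {
  "rows": [
    [0,0,1.5,0,0,0],
    [0,0,1.5,0,0,0],
    [0,0,0,0,0,0]
  ]
}}

```text
t: 18.02
eef_pos: [0.4759, -0.3142, 0.2119]
orientation: [[0.961, -0.251, -0.114], [-0.276, -0.877, -0.394], [-0.001, 0.41, -0.912]]
force: [1.5, 2.2, 4.3]
finger_gap: 0.0472
```

Emit:
{"api": "servo_tool", "payload": {
  "rows": [
    [0,0,0,0,0,0],
    [0,0,0,0,0,0],
    [0,0,0,0,0,0],
    [0,0,0,0,0,0],
    [0,0,0,0,0,0],
    [0,0,0,0,0,0],
    [0,0,0,0,0,0],
    [0,0,0,0,0,0],
    [0,0,0,0,0,0],
    [0,0,0,0,0,0]
  ],
  "grip": 0.15
}}

```text
t: 19.27
eef_pos: [0.4755, -0.3142, 0.211]
orientation: [[0.961, -0.251, -0.115], [-0.276, -0.877, -0.394], [-0.003, 0.41, -0.912]]
force: [-0.4, 0.0, -0.8]
finger_gap: 0.0725
```

Emit:
{"api": "servo_tool", "payload": {
  "rows": [
    [0,0,-20,0,0,0],
    [0,0,-40,0,0,0],
    [0,10,-40,0,0,0],
    [0,20,-30,0,0,0],
    [0,0,0,0,0,0],
    [0,0,0,0,0,0]
  ]
}}

```text
t: 20.02
eef_pos: [0.483, -0.2893, 0.341]
orientation: [[0.961, -0.25, -0.116], [-0.276, -0.877, -0.393], [-0.003, 0.41, -0.912]]
force: [0.8, 0.2, 0.6]
finger_gap: 0.0726
```

```bash
python3 - <<'E'
from h import *; from plant import r,viewer
s=r.state();print(s["t"],s["eef_pos"],s["q"].round(2),s["finger_gap"],s["force"].round(1))
Rt,pz=stand_R();print(delta(s,PC["M"]-.01*pz+.3*pz+[0.06,0,0],Rt))
f=viewer.grab_frame("scene");g=viewer.grab_frame("top")
a=cv2.resize(f["color"][160:250,240:380,::-1],(700,450),interpolation=2)
cv2.imwrite("pics/k6.png",a)
E
```

```text
20.025 [ 0.48302398 -0.28932781  0.34104262] [-0.33  0.12  0.38  1.81 -0.42  1.51] 0.07258791885216236 [0.8 0.2 0.6]
(array([-279.7, -496.4, -200.5]), array([ -4.4,  45.8, -89.2]))
```

View pics/k6.png

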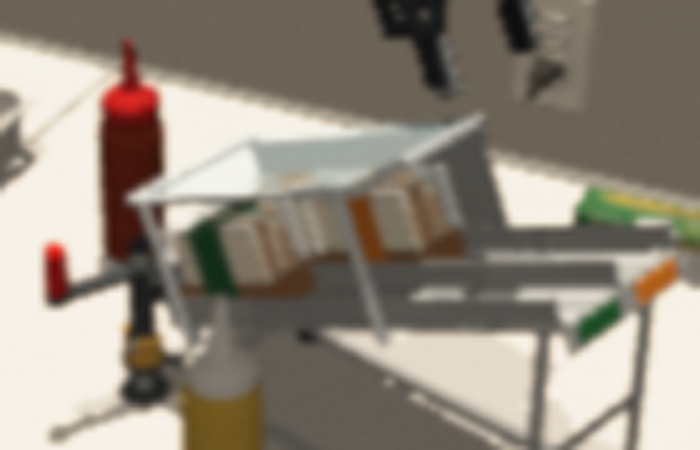

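The first pack lies at the shut gate, upright and in line. Now back for the second one.

Emit:
{"api": "servo_tool", "payload": {
  "rows": [
    [-22.4,-40.3,-19.2,0,0,0],
    [-22.4,-40.3,-19.2,0,0,0],
    [-22.4,-40.3,-19.2,0,0,0],
    [-22.4,-40.3,-19.2,0,0,0],
    [-22.4,-40.3,-19.2,0,0,0],
    [-22.4,-40.3,-19.2,0,0,0],
    [-22.4,-40.3,-19.2,0,0,0],
    [-22.4,-40.3,-19.2,0,0,0],
    [-22.4,-40.3,-19.2,0,0,0],
    [-22.4,-40.3,-19.2,0,0,0],
    [0,0,0,-0.44,4.58,-8.92],
    [0,0,0,-0.44,4.58,-8.92],
    [0,0,0,-0.44,4.58,-8.92],
    [0,0,0,-0.44,4.58,-8.92],
    [0,0,0,-0.44,4.58,-8.92],
    [0,0,0,-0.44,4.58,-8.92],
    [0,0,0,-0.44,4.58,-8.92],
    [0,0,0,-0.44,4.58,-8.92],
    [0,0,0,-0.44,4.58,-8.92],
    [0,0,0,-0.44,4.58,-8.92]
  ],
  "grip": 0.1
}}

```text
t: 22.62
eef_pos: [0.3904, 0.2015, 0.3513]
orientation: [[0.094, 0.862, 0.498], [0.996, -0.081, -0.048], [-0.002, 0.501, -0.866]]
force: [-0.1, -1.1, -0.0]
finger_gap: 0.0771
```

```bash
python3 - <<'E'
from h import *; from plant import r,viewer
s=r.state();print(s["t"],s["eef_pos"],s["q"].round(2),s["finger_gap"],s["force"].round(1))
Rt,pz=stand_R();print(delta(s,PC["M"]-.01*pz,Rt))
E
```

```text
22.625 [0.39036134 0.20146299 0.35126898] [ 0.71 -0.5  -0.17  1.53 -0.37  0.74] 0.07709946544063855 [-0.1 -1.1 -0. ]
(array([ 91.3, -99.6, 276.8]), array([ 0. , -0.1,  0.3]))
```

Emit:
{"api": "servo_tool", "payload": {
  "rows": [
    [30.5,-33.5,20,0,0,0],
    [30.5,-33.5,20,0,0,0],
    [30.5,-34,20,0,0,0.3],
    [0,0,40,0,0,0],
    [0,0,40,0,0,0],
    [0,0,35,0,0,0],
    [0,0,30,0,0,0],
    [0,0,30,0,0,0],
    [0,0,25,0,0,0],
    [0,0,12,0,0,0],
    [0,0,6,0,0,0],
    [0,0,0,0,0,0],
    [0,0,0,0,0,0]
  ]
}}

```text
t: 24.25
eef_pos: [0.4515, 0.2876, 0.0619]
orientation: [[0.105, 0.86, 0.499], [0.994, -0.092, -0.05], [0.003, 0.501, -0.865]]
force: [-0.6, 0.6, 0.4]
finger_gap: 0.0769
```

Emit:
{"api": "servo_tool", "payload": {
  "rows": [
    [0,0,0,0,0,0],
    [0,0,0,0,0,0],
    [0,0,0,0,0,0],
    [0,0,0,0,0,0],
    [0,0,0,0,0,0],
    [0,0,0,0,0,0]
  ],
  "grip": 1,
  "grip_force": 35
}}

```text
t: 25.0
eef_pos: [0.4515, 0.2874, 0.0617]
orientation: [[0.105, 0.861, 0.498], [0.994, -0.092, -0.05], [0.003, 0.501, -0.866]]
force: [-5.0, -0.1, 5.4]
finger_gap: 0.0479
```

Emit:
{"api": "servo_tool", "payload": {
  "rows": [
    [0,0,-10,0,0,0],
    [0,0,-20,0,0,0],
    [0,-10,-30,0,0,0],
    [0,20,-40,0,0,0],
    [0,20,-40,0,0,0],
    [-23,20,-40,0,0,0],
    [-23,20,-40,0,0,0],
    [-23,20,-40,0,0,0],
    [-23,0,-20,0,0,0],
    [0,0,0,0,0,0],
    [0,0,0,0,0,0]
  ]
}}

```text
t: 26.38
eef_pos: [0.3797, 0.2018, 0.3476]
orientation: [[0.105, 0.861, 0.497], [0.994, -0.092, -0.051], [0.002, 0.5, -0.866]]
force: [0.2, 0.3, -2.0]
finger_gap: 0.0475
```

```bash
python3 - <<'E'
from h import *; from plant import r,viewer
s=r.state();print(s["t"],s["eef_pos"],s["q"].round(2),s["finger_gap"],s["force"].round(1))
print(delta(s,[.381,.2004,.3504],lane_R()))
E
```

```text
26.375 [0.37969492 0.20175447 0.34757151] [ 0.74 -0.52 -0.19  1.54 -0.38  0.77] 0.04752823006763772 [ 0.2  0.3 -2. ]
(array([-1.2,  2.7, -1.7]), array([  4.3, -45.5,  89.1]))
```

Emit:
{"api": "servo_tool", "payload": {
  "rows": [
    [0,0,0,0.43,-4.55,8.91],
    [0,0,0,0.43,-4.55,8.91],
    [0,0,0,0.43,-4.55,8.91],
    [0,0,0,0.43,-4.55,8.91],
    [0,0,0,0.43,-4.55,8.91],
    [0,0,0,0.43,-4.55,8.91],
    [0,0,0,0.43,-4.55,8.91],
    [0,0,0,0.43,-4.55,8.91],
    [0,0,0,0.43,-4.55,8.91],
    [0,0,0,0.43,-4.55,8.91],
    [0,0,0,0,0,0]
  ]
}}

```text
t: 27.75
eef_pos: [0.3808, 0.2019, 0.3464]
orientation: [[0.961, -0.251, -0.114], [-0.276, -0.877, -0.393], [-0.002, 0.409, -0.913]]
force: [0.2, 0.1, -1.0]
finger_gap: 0.0474
```

Emit:
{"api": "servo_tool", "payload": {
  "rows": [
    [22.4,40.3,19.2,0,0,0],
    [22.4,40.3,19.2,0,0,0],
    [22.4,40.3,19.2,0,0,0],
    [22.4,40.3,19.2,0,0,0],
    [22.4,40.3,19.2,0,0,0],
    [22.4,40.3,19.2,0,0,0],
    [22.4,40.3,19.2,0,0,0],
    [22.4,40.3,19.2,0,0,0],
    [22.4,40.3,19.2,0,0,0],
    [22.4,40.3,19.2,0,0,0],
    [0,0,0,0,0,0],
    [0,0,0,0,0,0]
  ]
}}

```text
t: 29.25
eef_pos: [0.4716, -0.2886, 0.3363]
orientation: [[0.962, -0.25, -0.112], [-0.274, -0.879, -0.391], [-0.001, 0.407, -0.914]]
force: [-0.5, -0.1, -0.5]
finger_gap: 0.0477
```

```bash
python3 - <<'E'
from h import *; from plant import r,viewer
s=r.state();print(s["t"],s["eef_pos"],s["q"].round(2),s["finger_gap"],s["force"].round(1))
print(delta(s,LO+LR@[0,-.315,.05],lane_R()))
E
```

```text
29.25 [ 0.47162624 -0.28863711  0.33628776] [-0.34  0.09  0.33  1.79 -0.42  1.5 ] 0.04767634247692882 [-0.5 -0.1 -0.5]
(array([ 10.7, -30.5,  98.2]), array([-0. ,  0. ,  0.1]))
```

Emit:
{"api": "servo_tool", "payload": {
  "rows": [
    [3.5,-10,0,0,0,0],
    [3.5,-10,15,0,0,0],
    [3.5,-10.5,28,0,0,0],
    [0,0,30,0,0,0],
    [0,0,18,0,0,0],
    [0,0,10,0,0,0],
    [0,0,8,0,0,0],
    [0,0,6,0,0,0],
    [0,0,3,0,0,0],
    [0,0,0,0,0,0],
    [0,0,0,0,0,0]
  ]
}}

```text
t: 30.62
eef_pos: [0.4764, -0.3115, 0.2168]
orientation: [[0.961, -0.253, -0.112], [-0.276, -0.878, -0.391], [0.001, 0.406, -0.914]]
force: [0.4, -0.0, -0.6]
finger_gap: 0.0478
```

Emit:
{"api": "servo_tool", "payload": {
  "rows": [
    [0,0,1.5,0,0,0],
    [0,0,1.5,0,0,0],
    [0,0,0,0,0,0]
  ]
}}

```text
t: 31.0
eef_pos: [0.4759, -0.3126, 0.2136]
orientation: [[0.961, -0.253, -0.112], [-0.276, -0.878, -0.39], [0.0, 0.406, -0.914]]
force: [-0.2, -0.4, -1.7]
finger_gap: 0.0476
```

Emit:
{"api": "servo_tool", "payload": {
  "rows": [
    [0,0,1.5,0,0,0],
    [0,0,1.5,0,0,0],
    [0,0,0,0,0,0]
  ]
}}

```text
t: 31.38
eef_pos: [0.4756, -0.3138, 0.2108]
orientation: [[0.961, -0.253, -0.112], [-0.276, -0.878, -0.39], [0.0, 0.406, -0.914]]
force: [-0.3, 0.2, -0.9]
finger_gap: 0.0479
```

Emit:
{"api": "servo_tool", "payload": {
  "rows": [
    [0,0,1.5,0,0,0],
    [0,0,1.5,0,0,0],
    [0,0,0,0,0,0]
  ]
}}

```text
t: 31.75
eef_pos: [0.4759, -0.3146, 0.2101]
orientation: [[0.961, -0.253, -0.109], [-0.276, -0.878, -0.391], [0.003, 0.406, -0.914]]
force: [-0.9, 6.5, 10.4]
finger_gap: 0.0474
```

Contact with the floor (about 12 N); releasing.

Emit:
{"api": "servo_tool", "payload": {
  "rows": [
    [0,0,-1,0,0,0],
    [0,0,0,0,0,0],
    [0,0,0,0,0,0],
    [0,0,0,0,0,0],
    [0,0,0,0,0,0],
    [0,0,0,0,0,0],
    [0,0,0,0,0,0],
    [0,0,0,0,0,0],
    [0,0,0,0,0,0],
    [0,0,0,0,0,0],
    [0,0,0,0,0,0]
  ],
  "grip": 0.15
}}

```text
t: 33.12
eef_pos: [0.4754, -0.3146, 0.2092]
orientation: [[0.961, -0.253, -0.112], [-0.276, -0.878, -0.391], [0.0, 0.406, -0.914]]
force: [0.0, -0.5, -0.1]
finger_gap: 0.0726
```

Emit:
{"api": "servo_tool", "payload": {
  "rows": [
    [0,0,-20,0,0,0],
    [0,0,-40,0,0,0],
    [0,10,-40,0,0,0],
    [0,20,-30,0,0,0],
    [0,0,0,0,0,0],
    [0,0,0,0,0,0]
  ]
}}

```text
t: 33.88
eef_pos: [0.4825, -0.2901, 0.3393]
orientation: [[0.961, -0.253, -0.113], [-0.277, -0.878, -0.39], [-0.0, 0.406, -0.914]]
force: [-0.1, 0.1, 0.0]
finger_gap: 0.0723
```

```bash
python3 - <<'E'
from h import *; from plant import r,viewer
s=r.state();print(s["t"],s["eef_pos"],s["finger_gap"])
f=viewer.grab_frame("scene")
cv2.imwrite("pics/k7.png",cv2.resize(f["color"][160:260,140:380,::-1],(792,330),interpolation=2))
# expected bottom edge of base, near side (x=-.024): front pack and second pack
print(proj(f,[LO+LR@[-.024,y,.0] for y in(-.003,-.103,-.203)]).round(1).tolist())
print(((proj(f,[LO+LR@[-.024,y,.06] for y in(-.053,-.153)])-[140,160])*3.3).round().tolist())
E
```

```text
33.875 [ 0.48245347 -0.29013637  0.33932537] 0.07227904944032011
[[276.5, 222.8], [294.7, 223.0], [314.6, 223.3]]
[[464.0, 158.0], [526.0, 156.0]]
```

View pics/k7.png

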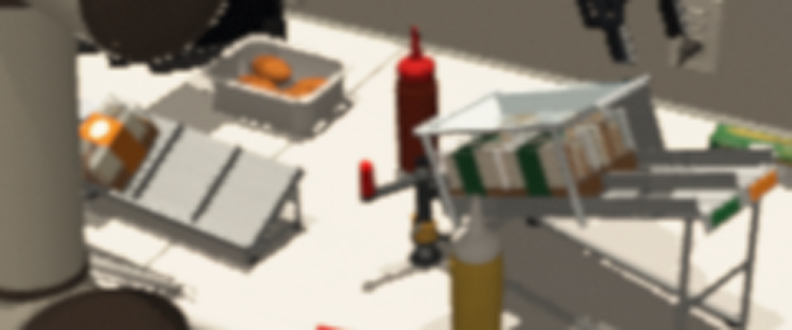

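Both packs look queued at the gate, with bands at about (465,165) and (533,165) in the crop. I'll measure the bands to confirm they're touching.

```bash
python3 - <<'E'
from h import *; from plant import r,viewer
f=viewer.grab_frame("scene");c=f["color"].astype(int)
m=((c[...,1]>c[...,0]+12)&(c[...,1]>c[...,2]+6)).astype(np.uint8)
m[:202]=0;m[221:]=0;m[:,:272]=0;m[:,:272]=0;m[:,312:]=0
n,_,st,ce=cv2.connectedComponentsWithStats(m)
o0,d0=None,None
for i in range(1,n):
  if st[i,4]>5:
    o,d=ray(f,ce[i]);nn=LR[:,0];P=o+d*((LO+LR@[-.024,0,0]-o)@nn)/(d@nn)
    print(ce[i].round(1),st[i],(LR.T@(P-LO)).round(4))
E
```

```text
[281.6 211.5] [278 205   9  14  73] [-0.024  -0.0523  0.0451]
[300.9 211.2] [297 204   9  15  84] [-0.024  -0.154   0.0454]
```

```bash
python3 -c "
from plant import job
print(job.close_job())"
```

```text
the job is handed in; nothing more can be done
None
```

The job is done and handed in at about 34 s of the 70 s allowed. I swung the gate shut by its knob, then set both green-banded packs down on the floor of the front lane. The first slid down to the gate and the second queued behind it.

- **Gate:** the knob measured 148.4° from above after shutting, against 149° expected for shut. An earlier, rougher single-view estimate had given 155°, so I rechecked it from the top camera. I did not measure the gate again afterwards, but it still looked shut in the last picture.
- **Packs:** in the last scene picture the band centres sat at lane y of about -52 mm and -154 mm. That is touching nose to tail and inside the 168 mm limit. Both looked upright and lengthwise, but I did not measure the tilt or sideways position of the resting packs.
- **Placing:** I set each pack down until I felt the floor, about 5 N for the first and about 12 N for the second, then opened the fingers.
- **Disagreement:** while the first pack hung over the lane, one of its two visible corners was about 3 pixels (under 1 cm) from where I expected it. It went in cleanly.
- **Bystanders:** the amber pack, both bottles and the patty pan looked unmoved in the last picture. The tape was not visible in it, and I did not measure any of them. The arm did not go near the tape.

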